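# Hold a brass specimen ready over the balance pan

### The job

Slide the glass lid of the balance fully back until it meets its stop, then lift the brass cylinder out of the specimen rack, carry it over the glass and hold it upright and centred about one centimetre above the weighing pan. The balance is still zeroing, so nothing may touch the pan and the cylinder must not knock the balance; leave the other two specimens, the bottle and the round steel test block where they are. Finish while still holding the cylinder there, motionless, ready to be set down.

Things in the scene. Friction and masses are not known exactly. Their poses are not given: they have to be found in the camera images.
- brass_cylinder: the thing to hold: plain yellow brass cylinder, 30 mm diameter, 70 mm tall, about 0.4 kg (not exactly known); origin at the centre of its underside, z along its axis (up). It stands 10 mm deep in one of the three loose-fitting (34 mm wide) round recesses of the rack, so that its underside is 14 mm and its top 84 mm above the bench. Which recess varies.
- rack: light wooden block, 75 x 255 mm, 24 mm high, fixed to the bench, with three recesses in a row along its y axis, 85 mm apart (middle one at its centre); origin at the centre of its underside
- steel_cylinder: black (blackened steel) cylinder of the same size as the brass one, in another recess of the rack: leave alone; origin at the centre of its underside
- aluminium_cylinder: silvery aluminium cylinder of the same size, in another recess of the rack: leave alone; origin at the centre of its underside
- balance: precision balance, fixed to the bench, on either side of it and turned a little: light grey housing, 210 mm wide, x from -200 to +230 mm, top 71 mm above the bench, display and keys at its -x end; origin on the bench under the pan's centre, x towards its rear, z up
- shield_mouth (a point): centre of the mouth of the draught shield, 150 mm above the bench, above the pan's centre: four glass walls, 176 x 176 mm over their centres, 4 mm thick. At y = +-94 mm aluminium rails for the lid, 8 mm wide, top 154 mm above the bench, run along the balance's x from -90 to +240 mm. The closed lid covers the mouth.
- pan: round steel weighing pan of the balance, 110 mm diameter, inside the draught shield; origin at its centre, 3 mm below its upper face. Nothing may touch it.
- pan_centre (a point): centre of the upper face of the pan, 75 mm above the bench; axes as the balance's
- lid (a joint): how far the glass lid has been slid back along the balance's +x, m: 0 closed, 0.15 at the stop. It starts closed or up to 40 mm open, slides with about 1.5 N of friction and stays where it is left. Lid 182 x 168 x 5 mm, its upper face 155.5 mm above the bench.
- lid_handle (a point): centre of the top of the blue upright handle of the lid, 184.5 mm above the bench; the handle is 10 mm thick along the balance's x, 50 mm wide along its y and rises 29 mm above the lid; it stands 70 mm in front (-x) of the pan's centre when the lid is closed and moves with the lid
- spirit_bottle: closed clear bottle with red cap, 52 mm diameter, 120 mm tall, loose between rack and balance: leave alone; origin at the centre of its underside
- test_block: loose round steel hardness test block, 64 mm diameter, 15 mm thick: leave alone; origin at the centre of its underside

How it is judged:
By the outcome, as a careful person would: the job done as asked, in the order asked, and still so for the second after the job is handed in, while the arm keeps its last pose, push and grip.
It also fails if it takes over 64 s, if anything falls off the work surface, if the arm or the gripper's body presses on something with over 40 N, if the wrist force passes 120 N, or if a joint passes its speed limit or range.

### The arm

A 6-joint arm with a two-finger parallel gripper is mounted at the origin on the work surface. World frame = base frame: x ahead of the robot, y to its left, z up, the work surface at z = 0. Lengths are in m, angles in rad, forces in N, time in s.
With the tool pointing down it reaches from about 0.375 to 0.9 m from the base axis. Payload 3.1 kg.
Tool frame: the origin (TCP) lies on the centre line of the jaws, within the pads' length; the fingertips stand robot.tip_reach ahead of it and the grasp point (between the pads) lies 8 mm behind it (robot.tip_reach is the distance from the TCP to the fingertips, in m); z points along the fingers, y is the line along which they close (so a half turn about z gives the same grasp; the last joint's range is limited). The gripper opens to 87 mm and grips with 3 to 60 N. Pads are 19 mm wide; open, the fingers measure 117 mm over their backs; the gripper's body (75 mm by 190 mm) begins 51 mm behind the grasp point.
Start: joints at [-1.319, 0.527, 1.433, -0, 1.181, -0.178], TCP at [0.261, -0.568, 0.234] pointing down, gripper open.
Joint ranges: [-3.08, 3.08], [-0.75, 2.2], [0.22, 2.44], [-1.43, 4.57], [0, 2.65], [-2.85, 2.85]. Speed limits (rad/s): [2.79, 2.79, 3.14, 3.14, 3.14, 3.14].

### API

Orientations are given as a unit quaternion [x, y, z, w].
In Python, from rig import robot gives the robot as it stands.
- The arm moves only by the tool jog_arm, never from a script. Its argument "motion" is one flat list of numbers, 7 for each row, row after row: the shift along the tool's x, y, z scaled (see below), then the turn, a rotation vector about the tool's x, y, z scaled (see below), then the gripper's target within -1 to 1 (shut at 1, half-way at 0, fully open at -1). In form: [x, y, z, rx, ry, rz, hand, x, y, z, rx, ry, rz, hand, ...]. A call has 1 to 12 rows; each row shifts and turns the commanded pose from where the row before left it, along the tool's axes as they then stand; what a row does not reach is not made up. The controller multiplies each number of a shift by 4 cm and each number of a turn by 4 degrees. A row lasts 1/8 s, in which the tool goes at most 62.5 mm and 10.7 degrees, less where a joint would pass 70% of its speed; a pose out of reach is approached as far as the arm can. A call with a number of a shift or a turn outside -1 to 1 is refused whole. A call with a gripper value outside its range is refused whole. The fingers move at their own pace and stop on an object; "grip_force" is the grip in N (left out, the last holds). Time passes only in rows, so rows that do not move let the fingers close. It gives the time, the measured TCP pose, the force, the opening and the grip force at its end, in the units of the state.
- robot.get_obs(): the state, without advancing time (a new reading comes with each control period).
- robot.camera(name): name is "scene" or "top" or "wrist"; returns the picture (400x640x3 uint8, blue, green, red); there is no depth.
- robot.calibration(name): a dict with "fx", "fy", "cx", "cy" (pixels), "R" (3x3) and "t" (3): a world point X has camera coordinates R X + t; the wrist camera has in their place "T_tool_cam" (4x4, takes a point from camera to tool coordinates, whose origin is the TCP and whose axes are the flange's). Camera axes: x right, y down, z forward; pixel columns grow to the right and rows downward; lengths in m; the calibration is good to about 2 mm. A picture is of the moment at which its call begins: read the wrist's pose just before it. calibration takes no time and is no camera call.
- robot.hand_in(): hands the job in; it is judged then, once.
The state is a dict: "time": time; "q": joint angles; "joint_velocities": joint speeds; "joint_torque": joint torques, N m; "position": TCP position; "tool_rot": TCP orientation; "ft_force": force on the tool from outside, world axes, zero at the start; "moment": the same for the moment, N m; "grip_width": finger opening in m; "grip_force": force on a finger pad.
Only numpy, scipy, OpenCV 4.12 (cv2) and the standard library are available. Lean on these libraries where they do the work, as an engineer would, in place of code of your own. Each camera call takes 0.05 s, during which the arm holds its last target. There are 200 camera calls.

## Working session

There is one attempt and no reset: what is moved stays moved. The work goes in short steps, Python scripts to look and compute and a tool call to move; the robot and the scene stay as the last step left them, time stands still between calls to the robot, and variables do not carry over. Pictures are saved under pics/ and viewed, at most 10 in all, crops included, and the job is handed in when it is done.

Besides the shell and the picture viewer there is one more tool, called after "Call:" by a JSON object that holds its "fn" and its "kwargs", one argument or row to a line. jog_arm: Moves the arm, as the interface text tells. Shifts and turns lie within -1 to 1; 1 stands for 4 cm of shift or 4 degrees of turn. Its arguments: {"type":"object","properties":{"motion":{"type":"array","items":{"type":"number"}},"grip_force":{"type":"number"}},"required":["motion"]}

```bash
mkdir -p pics; ls; python3 - <<'E'
from rig import robot
import cv2
o=robot.get_obs()
for k in o: print(k,o[k])
print(robot.tip_reach)
for n in("top","scene"):
    cv2.imwrite(f"pics/{n}0.png",robot.camera(n)); print(n,robot.calibration(n))
print(robot.calibration("wrist"))
E
```

```text
pics
time 0.0
q [-1.31851721e+00  5.28477911e-01  1.43389018e+00  1.35596021e-05
  1.18139019e+00 -1.78498032e-01]
joint_velocities [-1.32829759e-03  7.53949093e-04  4.52751166e-04 -3.83227425e-04
  2.26889106e-05 -3.76283838e-04]
joint_torque [ 2.45207257e-04 -4.40044177e+01 -1.76592547e+01  6.32848218e-02
  5.82044001e-02 -1.72791392e-04]
position [ 0.26083896 -0.56719598  0.23256825]
tool_rot [ 9.76893398e-01  2.13724393e-01 -3.36712820e-05 -1.08230632e-03]
ft_force [-0.16499798 -0.5205462   0.60204854]
moment [ 0.00263715 -0.04527405 -0.04665329]
grip_force 0.0
grip_width 0.08688984220645017
0.011
top {'fx': 395.5284733016436, 'fy': 395.5284733016436, 'cx': 320.9977929943699, 'cy': 206.58894360863823, 'R': array([[-1.74926983e-02, -9.99846987e-01, -9.07515373e-05],
       [-9.99411512e-01,  1.74877580e-02, -2.95094445e-02],
       [ 2.95065162e-02, -4.25501679e-04, -9.99564497e-01]]), 't': array([0.02043072, 0.53487476, 1.03701829])}
scene {'fx': 385.52134604746846, 'fy': 385.52134604746846, 'cx': 319.8639955548443, 'cy': 201.11474595557337, 'R': array([[-0.64562517,  0.76351853, -0.01440806],
       [ 0.56656107,  0.46625845, -0.67942006],
       [-0.51203192, -0.44681374, -0.73360807]]), 't': array([ 0.35113118, -0.20305655,  1.21269741])}
{'fx': 308.3990725025439, 'fy': 308.3990725025439, 'cx': 322.8710385042487, 'cy': 206.39472364028575, 'T_tool_cam': array([[ 1.09009075e-03, -9.62048340e-01, -2.72876902e-01,
         7.51034252e-02],
       [ 9.99999377e-01,  9.82873699e-04,  5.29609004e-04,
         6.37617393e-05],
       [-2.41305933e-04, -2.72877310e-01,  9.62048811e-01,
        -1.50667041e-01],
       [ 0.00000000e+00,  0.00000000e+00,  0.00000000e+00,
         1.00000000e+00]])}
```

View pics/top0.png

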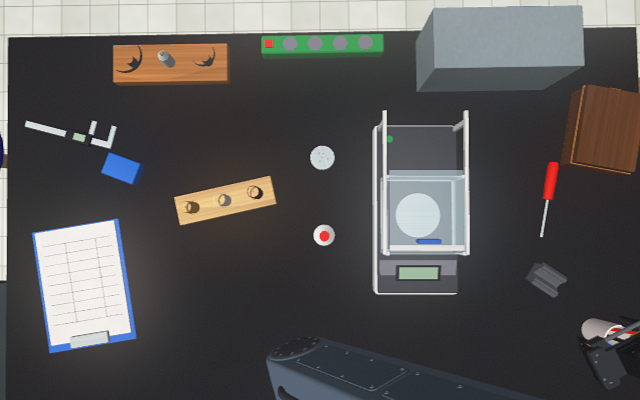

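View pics/scene0.png

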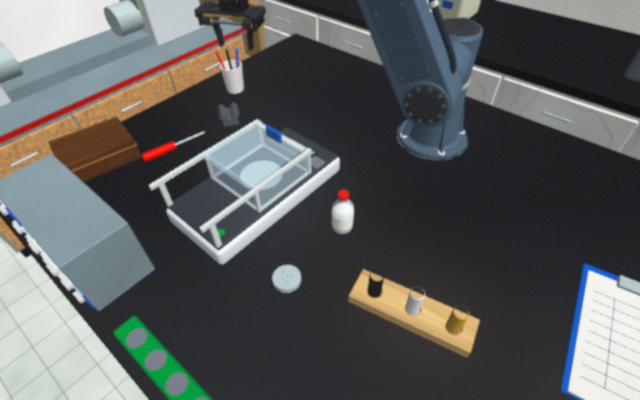

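The top view shows the blue handle at (428,241), the pan at (418,215), the balance turned slightly and the bottle at (324,236). The test block is at (322,157), and the rack spans (177–275, 178–223). The scene view shows brass at the far +y end of the rack, near (190,207) in the top view, with aluminium in the middle and steel nearest the balance.

```bash
cat > h.py <<'E'
import numpy as np, cv2
from rig import robot
def ray(n,px,z):
    c=robot.calibration(n)
    if n=="wrist":
        from scipy.spatial.transform import Rotation as Ro
        o=robot.get_obs(); Rt=Ro.from_quat(o["tool_rot"]).as_matrix(); T=c["T_tool_cam"]
        R=Rt@T[:3,:3]; C=Rt@T[:3,3]+o["position"]
    else: R=c["R"].T; C=-R@c["t"]
    p=np.atleast_2d(np.asarray(px,float))
    d=np.c_[(p[:,0]-c["cx"])/c["fx"],(p[:,1]-c["cy"])/c["fy"],np.ones(len(p))]@R.T
    return (C+d*((z-C[2])/d[:,2])[:,None])
def blobs(m,amin=30):
    return sorted([c for c in cv2.findContours(m.astype(np.uint8)*255,0,1)[0] if cv2.contourArea(c)>amin],key=cv2.contourArea)[::-1]
E
python3 - <<'E'
from h import *
im=cv2.imread("pics/top0.png"); hsv=cv2.cvtColor(im,cv2.COLOR_BGR2HSV); H,S,V=cv2.split(hsv)
yy,xx=np.mgrid[:400,:640]
np.set_printoptions(precision=4,suppress=True)
# rack
m=(H>8)&(H<30)&(S>60)&(V>110)&(xx>150)&(xx<300)&(yy>160)&(yy<240)
m=cv2.morphologyEx(m.astype(np.uint8),cv2.MORPH_CLOSE,np.ones((5,5)))
c=cv2.convexHull(blobs(m)[0]); w=ray("top",c[:,0,:],.024)[:,:2]
r=cv2.minAreaRect((w*1000).astype(np.float32)); print("rack",r,cv2.boxPoints(r)/1000)
# handle
m=(H>100)&(H<125)&(S>120)&(V>60)&(xx>395)&(xx<465)&(yy>150)&(yy<262)
for b in blobs(m,5):
    print("handle px",cv2.minAreaRect(b)); w=ray("top",b[:,0,:],.1845)[:,:2]; print(cv2.minAreaRect((w*1000).astype(np.float32)), w.mean(0))
# bottle cap
m=((H<8)|(H>172))&(S>150)&(V>100)&(xx>300)&(xx<350)&(yy>215)&(yy<260)
for b in blobs(m,5): print("cap",ray("top",cv2.minEnclosingCircle(b)[0],.12))
# rails: bright
m=(V>200)&(S<30)&(xx>370)&(xx<475)&(yy>105)&(yy<300)
for lo,hi in((378,392),(460,472)):
    row=[]
    for y in range(125,240,5):
        k=np.where(m[y,lo:hi])[0]
        if len(k): row.append((lo+k.mean(),y))
    w=ray("top",row,.154); l=cv2.fitLine(w[:,:2].astype(np.float32),cv2.DIST_HUBER,0,.01,.01).ravel(); print("rail",l,np.degrees(np.arctan(l[1]/l[0])),len(row))
cv2.imwrite("pics/c1.png",cv2.resize(im[100:300,360:480],None,fx=3,fy=3,interpolation=cv2.INTER_CUBIC))
E
```

```text
rack ((556.2413940429688, 261.5321960449219), (76.73761749267578, 258.5244445800781), 11.739301681518555) [[0.4924 0.3803]
 [0.545  0.1272]
 [0.6201 0.1428]
 [0.5675 0.3959]]
handle px ((428.5, 241.0), (4.0, 23.0), 90.0)
((450.4576721191406, -222.8710479736328), (50.39088821411133, 8.739152908325195), 88.99797058105469) [ 0.4499 -0.2229]
cap [[0.4633 0.0053 0.12  ]]
rail [ 0.9997 -0.0264  0.5823 -0.133 ] -1.5154856 23
rail [ 0.9998 -0.0191  0.5823 -0.3206] -1.0949167 23
```

View pics/c1.png

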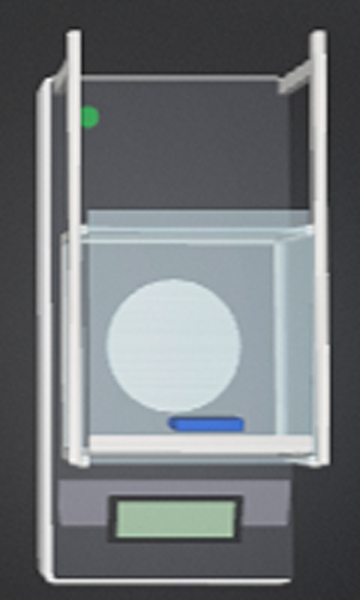

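The rails measure 188 mm apart, as specified, with the balance yaw about −1.3°. The handle is at (0.450, −0.223), and the brass recess is near (0.539, 0.345). I'll turn the tool onto the balance axes and move in front of the handle with the fingers shut.

Call:
{"fn": "jog_arm", "kwargs": {
  "motion": [0,0,0,0,0,1,1,0,0,0,0,0,1,1,0,0,0,0,0,1,1,0,0,0,0,0,1,1,0,0,0,0,0,1,1,0,0,0,0,0,1,1,0,0,0,0,0,0.5,1],
  "grip_force": 10
}}

```text
time: 0.98
position: [0.2609, -0.5675, 0.233]
tool_rot: [1.0, -0.012, -0.0, -0.001]
ft_force: [-0.2, -0.4, 0.6]
grip_width: 0.0247
grip_force: 0.0
```

Call:
{"fn": "jog_arm", "kwargs": {
  "motion": [0.4,-0.97,0,0,0,0,1,0.4,-0.97,0,0,0,0,1,0.4,-0.97,0,0,0,0,1,0.4,-0.97,0,0,0,0,1,0.4,-0.97,0,0,0,0,1,0.4,-0.97,0,0,0,0,1,0.4,-0.97,0,0,0,0,1,0.4,-0.97,0,0,0,0,1,0.4,-0.97,0,0,0,0,1,0,0,0,0,0,0,1,0,0,0,0,0,0,1]
}}

```text
time: 2.35
position: [0.4131, -0.2225, 0.2336]
tool_rot: [1.0, -0.011, 0.0, 0.0]
ft_force: [-0.7, -0.7, 0.9]
grip_width: 0.0007
grip_force: 0.0
```

```bash
python3 - <<'E'
from h import *
from scipy.spatial.transform import Rotation as Ro
o=robot.get_obs(); print(o["position"],Ro.from_quat(o["tool_rot"]).as_matrix().round(4),o["grip_width"],o["ft_force"])
print("pan",ray("top",[417.5,214.8],.075))
im=robot.camera("wrist"); cv2.imwrite("pics/w1.png",im)
H,S,V=cv2.split(cv2.cvtColor(im,cv2.COLOR_BGR2HSV))
for b in blobs((H>100)&(H<125)&(S>120)&(V>60),50):
    print(cv2.minAreaRect(b)); w=ray("wrist",b[:,0,:],.1845)[:,:2]; print(cv2.minAreaRect((w*1000).astype(np.float32)))
E
```

```text
[ 0.41312181 -0.22251277  0.23362837] [[ 9.998e-01 -2.230e-02  1.000e-04]
 [-2.230e-02 -9.998e-01 -8.000e-04]
 [ 2.000e-04  8.000e-04 -1.000e+00]] 0.0006963469699599191 [-0.71957149 -0.6510674   0.92257897]
pan [[ 0.5087071  -0.22691929  0.075     ]]
((327.0, 173.5), (17.0, 74.0), 90.0)
((453.6990051269531, -226.63902282714844), (48.5864372253418, 11.21164608001709), 88.70745086669922)
```

View pics/w1.png

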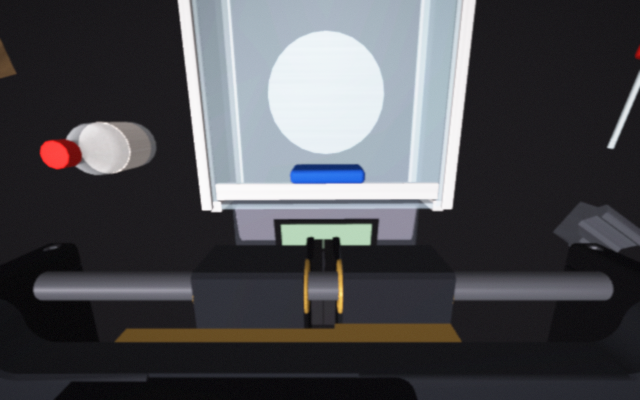

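The wrist view shows the handle at (327,174) and the pan at (326,92), with the fingers central in front of the handle. I'll lower and push.

Call:
{"fn": "jog_arm", "kwargs": {
  "motion": [0,0,0.7,0,0,0,1,0,0,0.7,0,0,0,1,0,0,0,0,0,0,1,0.3,0,0,0,0,0,1,0.3,0,0,0,0,0,1,0.3,0,0,0,0,0,1,0.3,0,0,0,0,0,1]
}}

```text
time: 3.28
position: [0.462, -0.2233, 0.1781]
tool_rot: [1.0, -0.011, 0.0, 0.0]
ft_force: [-1.5, -0.8, 0.6]
grip_width: 0.0005
grip_force: 0.9
```

Call:
{"fn": "jog_arm", "kwargs": {
  "motion": [0.3,0,0,0,0,0,1,0.3,0,0,0,0,0,1,0.3,0,0,0,0,0,1,0.3,0,0,0,0,0,1,0.3,0,0,0,0,0,1,0.3,0,0,0,0,0,1,0.3,0,0,0,0,0,1]
}}

```text
time: 4.15
position: [0.5456, -0.2248, 0.1773]
tool_rot: [1.0, -0.011, -0.0, -0.0]
ft_force: [-1.2, 1.7, 0.5]
grip_width: 0.0007
grip_force: 0.9
```

```bash
python3 - <<'E'
from h import *
o=robot.get_obs(); print(o["position"],o["ft_force"])
im=robot.camera("wrist"); cv2.imwrite("pics/w2.png",im)
im=robot.camera("top"); cv2.imwrite("pics/t2.png",im)
E
```

```text
[ 0.54556212 -0.2247609   0.17732425] [-1.248746    1.70637008  0.45782962]
```

View pics/w2.png

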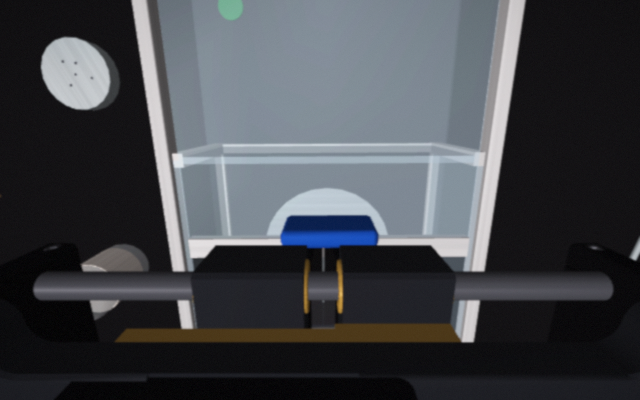

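The wrist view shows the handle at (330,230) against the fingers and moving with them. I'll keep pushing to the stop in finer steps.

Call:
{"fn": "jog_arm", "kwargs": {
  "motion": [0.2,0,0,0,0,0,1,0.2,0,0,0,0,0,1,0.1,0,0,0,0,0,1,0.05,0,0,0,0,0,1,0,0,0,0,0,0,1]
}}

```text
time: 4.88
position: [0.5673, -0.2257, 0.1776]
tool_rot: [1.0, -0.012, 0.0, 0.0]
ft_force: [-0.9, -0.1, -0.1]
grip_width: 0.0008
grip_force: 0.2
```

Call:
{"fn": "jog_arm", "kwargs": {
  "motion": [0.05,0,0,0,0,0,1,0.05,0,0,0,0,0,1]
}}

```text
time: 5.12
position: [0.5709, -0.2258, 0.1776]
tool_rot: [1.0, -0.012, -0.0, 0.0]
ft_force: [-1.3, 0.3, -0.8]
grip_width: 0.0007
grip_force: 0.8
```

Call:
{"fn": "jog_arm", "kwargs": {
  "motion": [0.05,0,0,0,0,0,1,0.05,0,0,0,0,0,1]
}}

```text
time: 5.38
position: [0.5737, -0.2258, 0.1776]
tool_rot: [1.0, -0.011, -0.002, -0.0]
ft_force: [-6.7, -1.0, 4.3]
grip_width: 0.0004
grip_force: 3.7
```

Call:
{"fn": "jog_arm", "kwargs": {
  "motion": [0.04,0,0,0,0,0,1,0,0,0,0,0,0,1]
}}

```text
time: 5.62
position: [0.5737, -0.2258, 0.1776]
tool_rot: [1.0, -0.011, -0.003, -0.0]
ft_force: [-8.0, -1.6, 5.2]
grip_width: 0.0005
grip_force: 4.2
```

The lid is at its stop: the motion halted at 8 N. Now I'll back off, rise, and look at the pan.

Call:
{"fn": "jog_arm", "kwargs": {
  "motion": [-0.3,0,0,0,0,0,1,-0.3,0,-0.2,0,0,0,0.2,-0.5,0,-0.8,0,0,0,0.2,-0.5,0,-0.8,0,0,0,0.2,-0.6,0,-0.2,0,0,0,0.2,-0.6,0,0,0,0,0,0.2,0,0,0,0,0,0,0.2,0,0,0,0,0,0,0.2,0,0,0,0,0,0,0.2]
}}

```text
time: 6.75
position: [0.4655, -0.2235, 0.2576]
tool_rot: [1.0, -0.011, 0.0, 0.0]
ft_force: [-0.4, -0.7, 0.4]
grip_width: 0.0347
grip_force: 0.0
```

```bash
python3 - <<'E'
from h import *
o=robot.get_obs(); print(o["position"],o["tool_rot"],o["grip_width"],o["ft_force"])
np.save("pose3.npy",np.r_[o["position"],o["tool_rot"]])
im=robot.camera("wrist"); cv2.imwrite("pics/w3.png",im); cv2.imwrite("pics/t3.png",robot.camera("top"))
H,S,V=cv2.split(cv2.cvtColor(im,cv2.COLOR_BGR2HSV))
for b in blobs((H>100)&(H<125)&(S>120)&(V>60),50):
    w=ray("wrist",b[:,0,:],.1845)[:,:2]; print("handle",cv2.boundingRect(b),cv2.minAreaRect((w*1000).astype(np.float32)))
for b in blobs((V>185)&(S<60),300)[:8]: print(cv2.boundingRect(b),cv2.contourArea(b))
E
```

```text
[ 0.46547382 -0.22348469  0.25760193] [ 9.99935519e-01 -1.13446073e-02  4.76312624e-04  1.76438766e-04] 0.03471360599680052 [-0.36624692 -0.70972895  0.40599282]
handle (290, 34, 74, 23) ((586.8814086914062, -228.31097412109375), (47.9359016418457, 13.067445755004883), 88.77701568603516)
(207, 0, 254, 245) 23926.0
(274, 95, 103, 104) 8206.0
(192, 0, 34, 245) 2126.5
(86, 0, 58, 39) 1726.0
(95, 169, 56, 45) 1600.0
(294, 261, 59, 10) 522.0
(582, 108, 37, 79) 315.5
```

View pics/w3.png

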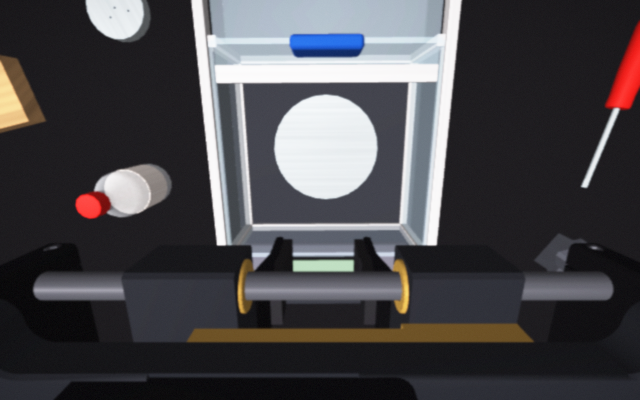

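The lid is back: its handle is at (327,44) and the front bar at row 73. The pan, at (326,147), is open. I'll compute its centre and travel to the rack.

```bash
python3 - <<'E'
from h import *
for n,f in(("wrist","w3"),("top","t3")):
    im=cv2.imread(f"pics/{f}.png"); H,S,V=cv2.split(cv2.cvtColor(im,cv2.COLOR_BGR2HSV))
    for b in blobs((V>185)&(S<60),300):
        x,y,w,h=cv2.boundingRect(b)
        if (n=="wrist" and x==274) or (n=="top" and 35<w<60 and 35<h<60):
            p=ray(n,b[:,0,:],.075)[:,:2]; (c,ax,a)=cv2.fitEllipse((p*1000).astype(np.float32)); print(n,c,ax)
E
```

```text
wrist (509.8418273925781, -227.00059509277344) (107.97412872314453, 108.19992065429688)
```

Call:
{"fn": "jog_arm", "kwargs": {
  "motion": [0.04,-0.95,0,0,0,0,0.2,0.04,-0.95,0,0,0,0,0.2,0.04,-0.95,0,0,0,0,0.2,0.04,-0.95,0,0,0,0,0.2,0.04,-0.95,0,0,0,0,0,0.04,-0.95,0,0,0,0,-0.3,0.04,-0.95,0,0,0,0,-0.3,0.04,-0.95,0,0,0,0,-0.3,0.04,-0.95,0,0,0,0,-0.3,0.04,-0.95,0,0,0,0,-0.3,0.04,-0.95,0,0,0,0,-0.3,0.04,-0.95,0,0,0,0,-0.3]
}}

```text
time: 8.35
position: [0.4945, 0.2338, 0.2573]
tool_rot: [1.0, -0.011, -0.0, 0.0]
ft_force: [0.6, 0.3, 0.7]
grip_width: 0.0565
grip_force: 0.0
```

Call:
{"fn": "jog_arm", "kwargs": {
  "motion": [0.03,-0.95,0,0,0,0,-0.3,0.03,-0.95,0,0,0,0,-0.3,0.03,-0.95,0,0,0,0,-0.3,0,0,0,0,0,0,-0.3,0,0,0,0,0,0,-0.3,0,0,0,0,0,0,-0.3]
}}

```text
time: 9.1
position: [0.5005, 0.3451, 0.2574]
tool_rot: [1.0, -0.012, -0.0, 0.0]
ft_force: [0.1, 0.8, 0.3]
grip_width: 0.0564
grip_force: 0.0
```

```bash
python3 - <<'E'
from h import *
o=robot.get_obs(); print(o["position"],o["tool_rot"],o["grip_width"],o["ft_force"])
im=robot.camera("wrist"); cv2.imwrite("pics/w4.png",im)
E
```

```text
[0.50047334 0.34506516 0.25738723] [ 9.99927592e-01 -1.20259167e-02 -3.10691620e-04  3.01048957e-04] 0.05639127551964396 [0.13969753 0.79012053 0.257802  ]
```

View pics/w4.png

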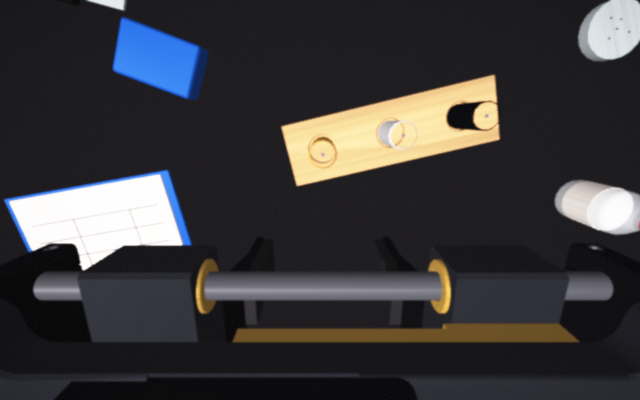

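```bash
python3 - <<'E'
from h import *
im=cv2.imread("pics/w4.png")[70:190,275:515]; a=cv2.resize(im,None,fx=3,fy=3,interpolation=cv2.INTER_CUBIC)
b=cv2.resize(cv2.imread("pics/scene0.png")[255:355,340:490],None,fx=4.8,fy=2.4,interpolation=cv2.INTER_CUBIC)[:, :720]
cv2.imwrite("pics/c4.png",np.vstack([a,b]))
E
```

```text
(no output)
```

View pics/c4.png

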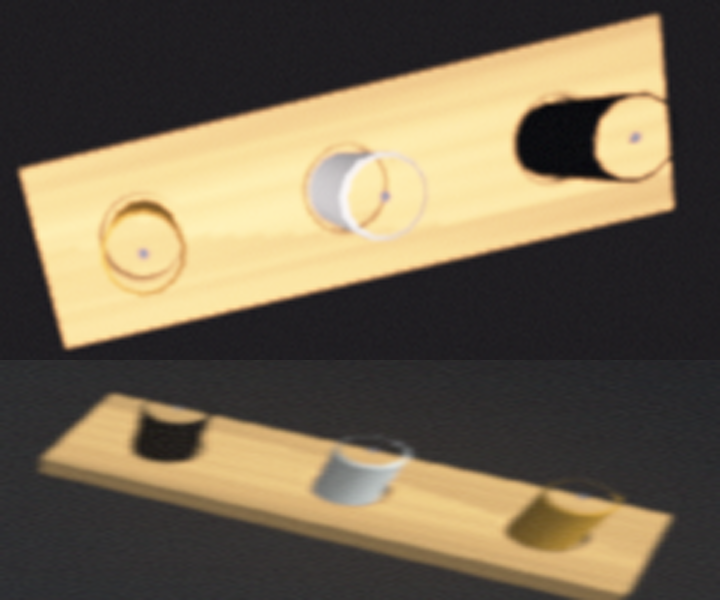

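The crop shows each cylinder's top rim with a centre dot. Brass is at about (322.5,154), aluminium at (403,135) and steel at (486,115.5).

```bash
python3 - <<'E'
from h import *
p=ray("wrist",[[322.4,154.0],[403.0,135.0],[486.0,115.4]],.084); print(p,np.linalg.norm(np.diff(p,axis=0),axis=1))
o=robot.get_obs()["position"]; d=p[0,:2]-o[:2]; yaw=np.radians(-1.35)
print(d@[np.cos(yaw),np.sin(yaw)]/.04, d@[np.sin(yaw),-np.cos(yaw)]/.04)
E
```

```text
[[0.54044395 0.34450032 0.084     ]
 [0.55783591 0.26141695 0.084     ]
 [0.57519984 0.17863026 0.084     ]] [0.08488419 0.08458808]
0.9971169672070451 -0.009605093489138069
```

Spacings of 84.9 and 84.6 mm match the given 85 mm. I'll move over the brass cylinder and descend.

Call:
{"fn": "jog_arm", "kwargs": {
  "motion": [0.5,0,0,0,0,0,-0.3,0.5,0,0,0,0,0,-0.3,0,0,0.8,0,0,0,-0.3,0,0,0.8,0,0,0,-0.3,0,0,0.8,0,0,0,-0.3,0,0,0,0,0,0,-0.3,0,0,0,0,0,0,-0.3]
}}

```text
time: 10.02
position: [0.5415, 0.345, 0.1628]
tool_rot: [1.0, -0.012, 0.001, -0.0]
ft_force: [0.5, -0.5, 0.9]
grip_width: 0.0565
grip_force: 0.0
```

```bash
python3 - <<'E'
from h import *
o=robot.get_obs(); print(o["position"],o["tool_rot"],o["grip_width"],o["ft_force"])
im=robot.camera("wrist"); cv2.imwrite("pics/w5.png",im[120:400,160:480])
E
```

```text
[0.5414859  0.34502055 0.16278394] [ 9.99928882e-01 -1.18832261e-02  9.24924879e-04 -4.05244401e-04] 0.05647414987403864 [ 0.45081458 -0.54883505  0.91627078]
```

View pics/w5.png

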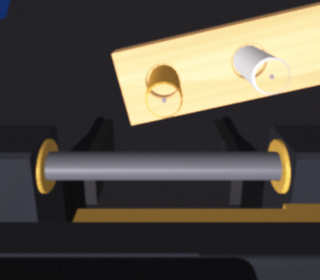

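The brass rim is centred between the fingers, with its dot at about (323.5,219) in the full picture. I'll check this quickly and descend.

```bash
python3 - <<'E'
from h import *
print(ray("wrist",[[323.5,219]],.084))
E
```

```text
[[0.54158637 0.34489237 0.084     ]]
```

Call:
{"fn": "jog_arm", "kwargs": {
  "motion": [0,0,0.7,0,0,0,-0.3,0,0,0.7,0,0,0,-0.3,0,0,0.7,0,0,0,-0.3,0,0,0.4,0,0,0,-0.3,0,0,0,0,0,0,-0.3]
}}

```text
time: 10.7
position: [0.5404, 0.3451, 0.0615]
tool_rot: [1.0, -0.011, -0.0, 0.0]
ft_force: [0.4, -0.7, 0.7]
grip_width: 0.0564
grip_force: 0.0
```

Call:
{"fn": "jog_arm", "kwargs": {
  "motion": [0,0,0,0,0,0,0.2,0,0,0,0,0,0,1,0,0,0,0,0,0,1,0,0,0,0,0,0,1,0,0,0,0,0,0,1,0,0,0,0,0,0,1],
  "grip_force": 30
}}

```text
time: 11.45
position: [0.5408, 0.345, 0.0622]
tool_rot: [1.0, -0.011, 0.0, 0.0]
ft_force: [-0.2, -2.5, 5.0]
grip_width: 0.0296
grip_force: 30.0
```

Call:
{"fn": "jog_arm", "kwargs": {
  "motion": [0,0,-0.15,0,0,0,1,0,0,-0.25,0,0,0,1,0,0,-0.4,0,0,0,1,0,0,-0.6,0,0,0,1,0,0,-0.7,0,0,0,1,0,0,-0.7,0,0,0,1,0,0,-0.5,0,0,0,1,0,0,-0.2,0,0,0,1,0,0,0,0,0,0,1]
}}

```text
time: 12.58
position: [0.5405, 0.3452, 0.2022]
tool_rot: [1.0, -0.011, 0.0, -0.0]
ft_force: [1.2, 0.2, -5.0]
grip_width: 0.0291
grip_force: 30.0
```

```bash
python3 - <<'E'
from h import *
o=robot.get_obs(); print(o["position"],o["tool_rot"],o["grip_width"],o["ft_force"],o["moment"])
a=robot.camera("scene");b=robot.camera("wrist"); cv2.imwrite("pics/s6.png",np.hstack([cv2.resize(a[180:380,300:500],(400,400)),b[:,120:520]]))
E
```

```text
[0.54049873 0.34521714 0.20217667] [ 9.99933977e-01 -1.14797734e-02  4.51586986e-04 -2.28574587e-04] 0.029062061845162006 [ 1.2434084   0.21147332 -5.04766246] [0.05918983 0.03251871 0.02431242]
```

View pics/s6.png

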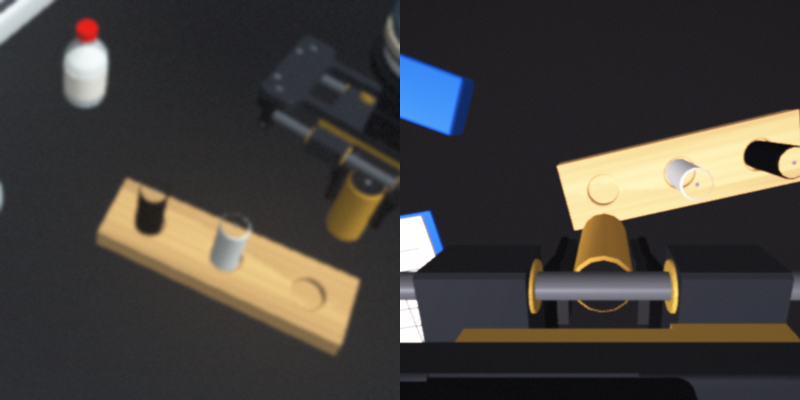

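The brass is held and hangs upright; the rack's left recess is empty and the other two specimens are in place. I'll raise it and carry it over.

Call:
{"fn": "jog_arm", "kwargs": {
  "motion": [0,0,-0.4,0,0,0,1,0,0,-0.6,0,0,0,1,0,0.3,-0.3,0,0,0,1,0,0.6,0,0,0,0,1,-0.03,0.9,0,0,0,0,1,-0.03,0.9,0,0,0,0,1,-0.03,0.9,0,0,0,0,1,-0.03,0.9,0,0,0,0,1,-0.03,0.9,0,0,0,0,1,-0.03,0.9,0,0,0,0,1,-0.03,0.9,0,0,0,0,1,-0.03,0.9,0,0,0,0,1]
}}

```text
time: 14.18
position: [0.5216, 0.019, 0.2527]
tool_rot: [1.0, -0.012, -0.001, 0.0]
ft_force: [0.7, 0.2, -3.6]
grip_width: 0.0292
grip_force: 30.0
```

Call:
{"fn": "jog_arm", "kwargs": {
  "motion": [-0.03,0.9,0,0,0,0,1,-0.03,0.9,0,0,0,0,1,-0.03,0.9,0,0,0,0,1,-0.03,0.9,0,0,0,0,1,-0.03,0.9,0,0,0,0,1,-0.03,0.8,0,0,0,0,1,-0.03,0.6,0,0,0,0,1,0,0.3,0,0,0,0,1,0,0,0,0,0,0,1,0,0,0,0,0,0,1]
}}

```text
time: 15.42
position: [0.5087, -0.2253, 0.2532]
tool_rot: [1.0, -0.011, -0.001, -0.001]
ft_force: [0.7, 0.1, -4.1]
grip_width: 0.0292
grip_force: 30.0
```

```bash
python3 - <<'E'
from h import *
o=robot.get_obs(); print(o["position"],o["tool_rot"],o["grip_width"],o["ft_force"],o["moment"])
im=robot.camera("wrist"); cv2.imwrite("pics/w7.png",im); a=robot.camera("scene"); cv2.imwrite("pics/s7.png",a)
cv2.imwrite("pics/j7.png",np.hstack([cv2.resize(a[80:280,130:350],(440,400)),im[:,160:500]]))
E
```

```text
[ 0.50873384 -0.22530212  0.25323745] [ 9.99935368e-01 -1.13376606e-02 -5.38063980e-04 -6.53470839e-04] 0.029204347763348595 [ 0.66431102  0.08510761 -4.05291969] [ 0.02224764 -0.02416279 -0.00017277]
```

View pics/j7.png

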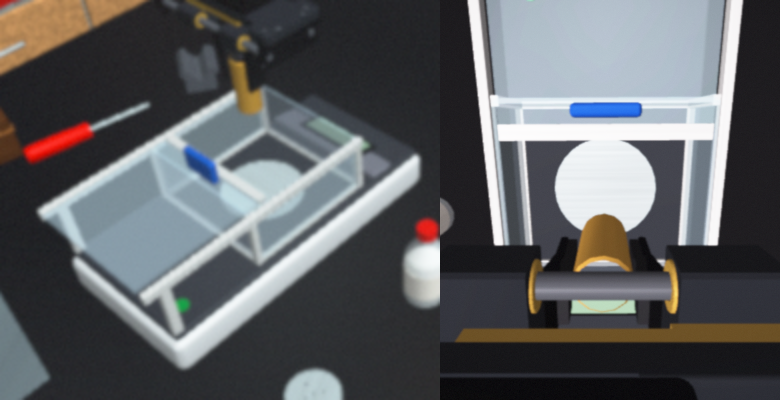

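The scene view shows the cylinder over the mouth, and the wrist view shows the pan at about (326,187) with the cylinder upright. That makes 11 pictures viewed, one over my limit of 10, so I'll check numerically from here. Next come the pan centre and the cylinder's lower rim.

```bash
cat > chk.py <<'E'
from h import *
from scipy.optimize import least_squares
o=robot.get_obs(); P=o["position"]; im=robot.camera("wrist"); H,S,V=cv2.split(cv2.cvtColor(im,cv2.COLOR_BGR2HSV))
print(P.round(4),o["tool_rot"].round(4))
under=P[2]-.0482; print("under",under)
br=(H>10)&(H<28)&(S>110)&(V>50); br[255:]=0
bb=[b for b in blobs(br,200) if abs(cv2.boundingRect(b)[0]+cv2.boundingRect(b)[2]/2-323)<30]
b=bb[0]; print("brass px",cv2.boundingRect(b))
pts=b[:,0,:]; top=pts[:,1].min(); t=pts[(pts[:,1]<top+12)]
w=ray("wrist",t,under)[:,:2]
f=least_squares(lambda c:np.hypot(*(w-c).T)-.015,w.mean(0)-[.01,0],loss="soft_l1",f_scale=.0005); print("cyl bottom centre",f.x.round(4),"rms",np.sqrt(np.mean(f.fun**2)).round(4),"-tcp",(f.x-P[:2]).round(4))
m=(V>185)&(S<60); br2=cv2.dilate(br.astype(np.uint8),np.ones((9,9)))
for b in blobs(m,300):
    x,y,ww,h=cv2.boundingRect(b)
    if 85<ww<160 and abs(x+ww/2-325)<25 and y>100:
        p=np.array([q for q in b[:,0,:] if not br2[q[1],q[0]] and q[1]<238])
        p=ray("wrist",p,.075)[:,:2]
        for _ in range(2):
            g=least_squares(lambda c:np.hypot(*(p-c[:2]).T)-c[2],[.509,-.226,.055],loss="soft_l1",f_scale=.0005)
        print("pan",(x,y,ww,h),g.x.round(4),len(p),np.abs(g.fun).max().round(4))
E
python3 chk.py
```

```text
[ 0.5091 -0.2252  0.2534] [ 9.999e-01 -1.090e-02 -3.000e-04 -3.000e-04]
under 0.20524827930276093
brass px (296, 215, 54, 40)
cyl bottom centre [ 0.5069 -0.2254] rms 0.0003 -tcp [-0.0023 -0.0002]
```

```bash
python3 - <<'E'
from h import *
from scipy.optimize import least_squares
im=cv2.imread("pics/w7.png"); H,S,V=cv2.split(cv2.cvtColor(im,cv2.COLOR_BGR2HSV))
g=cv2.cvtColor(im,cv2.COLOR_BGR2GRAY).astype(int)
print("col 323",[(r,*im[r,323]) for r in range(205,222,2)])
# pan edge by strongest radial gradient from centre
c0=np.array([325.,187.]); P=[]
for a in np.radians(np.r_[-200:25:5]):   # image up/left/right
    rr=np.arange(38,64); u=c0+np.outer(rr,[np.cos(a),np.sin(a)])
    v=cv2.remap(g.astype(np.float32),u[:,0].astype(np.float32)[None],u[:,1].astype(np.float32)[None],cv2.INTER_LINEAR)[0]
    k=np.argmin(np.diff(v)); P.append(u[k]+.5*(u[k+1]-u[k]))
p=ray("wrist",P,.075)[:,:2]
f=least_squares(lambda c:np.hypot(*(p-c[:2]).T)-c[2],[.509,-.226,.055],loss="soft_l1",f_scale=.0005); print(f.x,np.abs(f.fun).round(4).max())
f=least_squares(lambda c:np.hypot(*(p-c[:2]).T)-.055,[.509,-.226],loss="soft_l1",f_scale=.0005); print(f.x)
# top view handle + front of rails, lid-open picture t3
im=cv2.imread("pics/t3.png"); H,S,V=cv2.split(cv2.cvtColor(im,cv2.COLOR_BGR2HSV)); yy,xx=np.mgrid[:400,:640]
m=(H>100)&(H<125)&(S>120)&(V>60)&(xx>395)&(xx<465)&(yy>100)&(yy<262)
for b in blobs(m,5): w=ray("top",b[:,0,:],.1845)[:,:2]; print("handle top",cv2.minAreaRect((w*1000).astype(np.float32)))
E
```

```text
col 323 [(205, np.uint8(241), np.uint8(238), np.uint8(234)), (207, np.uint8(240), np.uint8(237), np.uint8(233)), (209, np.uint8(241), np.uint8(239), np.uint8(234)), (211, np.uint8(240), np.uint8(238), np.uint8(234)), (213, np.uint8(180), np.uint8(191), np.uint8(196)), (215, np.uint8(41), np.uint8(90), np.uint8(125)), (217, np.uint8(39), np.uint8(87), np.uint8(124)), (219, np.uint8(38), np.uint8(87), np.uint8(123)), (221, np.uint8(39), np.uint8(87), np.uint8(122))]
[ 0.51080533 -0.22747682  0.0551104 ] 0.0129
[ 0.51096071 -0.22746838]
handle top ((586.5213012695312, -225.2530975341797), (52.843597412109375, 8.820362091064453), 88.99714660644531)
```

Readings of the pan centre agree within about 2 mm. I'll descend halfway into the mouth and compare the cylinder with the pan in the same image.

Call:
{"fn": "jog_arm", "kwargs": {
  "motion": [0.03,0.03,0.3,0,0,0,1,0,0,0.4,0,0,0,1,0,0,0.4,0,0,0,1,0,0,0.4,0,0,0,1,0,0,0.4,0,0,0,1,0,0,0.2,0,0,0,1,0,0,0,0,0,0,1,0,0,0,0,0,0,1]
}}

```text
time: 16.58
position: [0.511, -0.2278, 0.1701]
tool_rot: [1.0, -0.011, 0.001, 0.0]
ft_force: [-0.4, -0.8, -4.1]
grip_width: 0.0293
grip_force: 30.0
```

```bash
cat > chk2.py <<'E'
from h import *
from scipy.optimize import least_squares
o=robot.get_obs(); T=o["position"]; im=robot.camera("wrist"); cv2.imwrite("pics/w8.png",im)
g=cv2.cvtColor(im,cv2.COLOR_BGR2GRAY).astype(np.float32); H,S,V=cv2.split(cv2.cvtColor(im,cv2.COLOR_BGR2HSV))
under=T[2]-.0482; print(T.round(4),o["tool_rot"].round(4),"under",under.round(4),o["ft_force"].round(1))
br=((H>8)&(H<30)&(S>90)); br[258:]=0
b=[b for b in blobs(br,200) if abs(cv2.boundingRect(b)[0]+cv2.boundingRect(b)[2]/2-323)<30][0]
x,y,w,h=cv2.boundingRect(b); print("brass",x,y,w,h)
# project expected pan centre as the seed
from scipy.spatial.transform import Rotation as Ro
def proj(X):
    c=robot.calibration("wrist"); Tc=c["T_tool_cam"]; q=Tc[:3,:3].T@(Ro.from_quat(o["tool_rot"]).as_matrix().T@(np.array(X)-T)-Tc[:3,3]); return np.array([c["fx"]*q[0]/q[2]+c["cx"],c["fy"]*q[1]/q[2]+c["cy"]])
def edge(cen,R,z,angs,sgn):
    out=[]
    for a in np.radians(angs):
        rr=np.linspace(.8*R,1.2*R,60); u=np.array([proj([cen[0]+r*np.cos(a),cen[1]+r*np.sin(a),z]) for r in rr]).astype(np.float32)
        ch=g if sgn else im[:,:,0].astype(np.float32)
        v=cv2.remap(ch,u[:,0][None],u[:,1][None],cv2.INTER_LINEAR)[0]; v=cv2.GaussianBlur(v[None],(7,1),1.5)[0]
        d=np.diff(v)*(-1 if sgn else 1); k=np.argmax(d)
        if d[k]>3: out.append((cen[0]+rr[k]*np.cos(a),cen[1]+rr[k]*np.sin(a)))
    out=np.array(out); f=least_squares(lambda c:np.hypot(*(out-c).T)-R,cen,loss="soft_l1",f_scale=.0005)
    print(len(out),f.x.round(4),"median|res|",np.median(np.abs(f.fun)).round(4)); return f.x
p=np.array([.509,-.2265]); c=T[:2].copy()
for _ in range(2): p=edge(p,.055,.075,range(-80,81,8),True)
for _ in range(2): c=edge(c,.015,under,range(-64,65,8),False)
d=p-c; yaw=np.radians(-1.3); print("pan-cyl",d.round(4),"tool units",(np.array([d@[np.cos(yaw),np.sin(yaw)],d@[np.sin(yaw),-np.cos(yaw)]])/.04).round(3))
E
python3 chk2.py
```

```text
[ 0.511  -0.2278  0.1701] [ 9.999e-01 -1.150e-02  6.000e-04  4.000e-04] under 0.1219 [-0.4 -0.8 -4.1]
brass 295 214 56 44
14 [ 0.5095 -0.2273] median|res| 0.0002
14 [ 0.5094 -0.2272] median|res| 0.0002Traceback (most recent call last):
  File "chk2.py", line 25, in <module>
    for _ in range(2): c=edge(c,.015,under,range(-64,65,8),False)
                         ~~~~^^^^^^^^^^^^^^^^^^^^^^^^^^^^^^^^^^^^
  File "chk2.py", line 16, in edge
    rr=np.linspace(.8*R,1.2*R,60); u=np.array([proj([cen[0]+r*np.cos(a),cen[1]+r*np.sin(a),z]) for r in rr]).astype(np.float32)
                                               ~~~~^^^^^^^^^^^^^^^^^^^^^^^^^^^^^^^^^^^^^^^^^^^
  File "chk2.py", line 12, in proj
    c=robot.calibration("wrist"); Tc=c["T_tool_cam"]; q=Tc[:3,:3].T@(Ro.from_quat(o["tool_rot"]).as_matrix().T@(np.array(X)-T)-Tc[:3,3]); return np.array([c["fx"]*q[0]/q[2]+c["cx"],c["fy"]*q[1]/q[2]+c["cy"]])
ValueError: time passes only in moves, steps and waits
```

```bash
sed -i 's/^def proj(X):/CAL=robot.calibration("wrist")\ndef proj(X):/; s/c=robot.calibration("wrist"); Tc/c=CAL; Tc/' chk2.py; python3 chk2.py
```

```text
[ 0.511  -0.2279  0.1702] [ 9.999e-01 -1.150e-02  7.000e-04  5.000e-04] under 0.122 [ 0.5  0.1 -4.7]
brass 295 214 56 44
14 [ 0.5094 -0.2273] median|res| 0.0001
14 [ 0.5094 -0.2273] median|res| 0.0002
17 [ 0.5097 -0.2282] median|res| 0.0001
17 [ 0.5096 -0.2282] median|res| 0.0001
pan-cyl [-0.0002  0.0009] tool units [-0.005 -0.023]
```

The cylinder is centred within 1 mm in the same view. Now the final descent.

Call:
{"fn": "jog_arm", "kwargs": {
  "motion": [0,-0.02,0.3,0,0,0,1,0,0,0.3,0,0,0,1,0,0,0.15,0,0,0,1,0,0,0.1,0,0,0,1,0,0,0.05,0,0,0,1,0,0,0,0,0,0,1,0,0,0,0,0,0,1,0,0,0,0,0,0,1]
}}

```text
time: 17.68
position: [0.5107, -0.2268, 0.1338]
tool_rot: [1.0, -0.011, 0.0, 0.0]
ft_force: [-0.2, -0.4, -4.2]
grip_width: 0.029
grip_force: 30.0
```

```bash
python3 chk2.py; python3 - <<'E'
from h import *
im=robot.camera("top"); H,S,V=cv2.split(cv2.cvtColor(im,cv2.COLOR_BGR2HSV)); yy,xx=np.mgrid[:400,:640]
m=((H<8)|(H>172))&(S>150)&(V>100)&(xx>300)&(xx<350)&(yy>215)&(yy<260)
for b in blobs(m,5): print("cap",ray("top",cv2.minEnclosingCircle(b)[0],.12))
print(robot.get_obs()["joint_velocities"].round(4))
E
```

```text
[ 0.5107 -0.2268  0.1338] [ 9.999e-01 -1.150e-02  3.000e-04  2.000e-04] under 0.0856 [-0.2 -0.4 -4.2]
brass 295 214 56 44
13 [ 0.5093 -0.2273] median|res| 0.0002
14 [ 0.509  -0.2272] median|res| 0.0002
17 [ 0.5092 -0.2272] median|res| 0.0001
17 [ 0.5092 -0.2271] median|res| 0.0001
pan-cyl [-0.0002 -0.0001] tool units [-0.005  0.002]
cap [[0.46326684 0.00532733 0.12      ]]
[ 0.0012  0.0025  0.0011  0.0005 -0.      0.0003]
```

The cylinder is centred to 0.2 mm with its underside 10.6 mm above the pan. The bottle hasn't moved and the arm is still, so I'm handing in.

```bash
python3 -c "
from rig import robot
print(robot.hand_in())"
```

```text
the job is handed in; nothing more can be done
None
```

Handed in at about 18 s: the lid was pushed back to its stop, and the brass cylinder is held still and upright, centred about 10.6 mm above the pan by my measurement (I viewed 11 pictures, one over the limit of 10).

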